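Make up two microscopy kits

TASK

Make up the two kits for the next microscopy lesson. Into the three-bay tray go the white slide box in the middle bay, and the wide jar and the long eyepiece in the two end bays, one in each, whichever way round; into the two-bay tray go the slim vial and the short eyepiece, one in each bay. Stand everything upright and flat on the floor of its bay, and leave the beaker, the Petri dish and the hand lens where they are.

Things in the scene. Friction and masses are not known exactly. Their poses are not given: they have to be found in the camera images.
- tray3: Three-bay tray: shallow light grey tray with dark lips, fixed to the bench, 244 mm long (its y) by 84 mm (its x). Origin: centre of its underside on the bench. Floor 3 mm thick; lips and dividers 4 mm thick, tops 9 mm above the bench. Three bays 76 x 76 mm inside, centred at y = -80, 0 and +80 mm, x = 0 in its own frame.
- tray2: Two-bay tray: same make, fixed, 164 mm long (its y) by 84 mm (its x). Origin: centre of its underside on the bench. Floor 3 mm thick, lip and divider tops 9 mm above the bench. Two bays 76 x 76 mm inside, centred at y = -40 and +40 mm, x = 0 in its own frame.
- jar_mid (a point): Wide jar: amber glass with a white cap, standing, 48 mm diameter, 56 mm high (cap: the top 14 mm, 47 mm diameter), about 110 g. Origin half-way up on its axis, z up.
- vial_mid (a point): Slim vial: amber glass with a white cap, standing, 32 mm diameter, 70 mm high (cap: the top 14 mm, 31 mm diameter), about 60 g. Origin half-way up on its axis, z up.
- long_eyepiece_mid (a point): Long eyepiece: black cylinder 36 mm diameter, with a 29 mm steel barrel on its top 16 mm; 80 mm high in all, standing, about 120 g. Origin half-way up on its axis, z up.
- short_eyepiece_mid (a point): Short eyepiece: black cylinder 36 mm diameter, with a 29 mm steel barrel on its top 16 mm; 50 mm high in all, standing, about 80 g. Origin half-way up on its axis, z up.
- slide_box_mid (a point): Slide box: white plastic box with a grey seam line round it, 32 mm (its x) by 60 mm (its y) by 48 mm high, standing on its 32 x 60 face, about 70 g. Origin at its centre, z up.
- beaker: Small clear beaker, loose, 40 mm diameter, 55 mm high; stays where it is. Origin: centre of its underside.
- dish: Closed clear Petri dish, loose, 60 mm diameter, 15 mm high; stays where it is. Origin: centre of its underside.
- magnifier: Hand lens lying flat, loose: black ring 60 mm across with a wooden handle 75 mm long pointing along its -x, 8 mm thick; stays where it is. Origin: centre of the ring's underside.
Mind the look-alikes: they are no part of the job. Leave any pink or yellow look-alike of the part that bears vial_mid alone.

How it is judged:
By the outcome, as a careful person would: the job done as asked, in the order asked, and still so for the second after the job is handed in, with the robot touching nothing.
It also fails if it takes over 112 s, if anything falls off the work surface, if the arm or the gripper's body presses on something with over 40 N, if the wrist force passes 120 N, or if a joint passes its speed limit or range.

ROBOT

A 6-joint arm with a two-finger parallel gripper is mounted at the origin on the work surface. World frame = base frame: x ahead of the robot, y to its left, z up, the work surface at z = 0. Lengths are in m, angles in rad, forces in N, time in s.
With the tool pointing down it reaches from about 0.3 to 0.875 m from the base axis. Payload 6.4 kg.
Tool frame: the origin (TCP) lies at the very end of the fingers, on their centre line; the grasp point (between the pads) lies 19 mm behind it; z points along the fingers, y is the line along which they close (so a half turn about z gives the same grasp; the last joint's range is limited). The gripper opens to 85 mm and grips with 20 to 120 N. Pads are 22 mm wide; open, the fingers measure 114 mm over their backs; the gripper's body (76 mm by 85 mm) begins 54 mm behind the grasp point. The pads swing forward as they close: fully open they stand 13 mm farther back than shut.
Start: joints at [-1.481, 0.181, 1.607, -0, 1.354, -0.206], TCP at [0.168, -0.55, 0.195] pointing down, gripper open.
Joint ranges: [-2.99, 2.99], [-0.89, 2.07], [0.3, 2.58], [-1.14, 4.28], [0, 2.63], [-3.12, 3.12]. Speed limits (rad/s): [2.57, 2.57, 3.01, 3.14, 3.14, 3.14].

INTERFACE

Orientations are given as a unit quaternion [w, x, y, z].
In Python, from bench import ctrl, camera, calibration, order, outline_of gives the robot as it stands.
- The arm moves only by the tool move_arm, never from a script. Its argument "series" is a list that holds one entry, the list of rows, each a list of 5 numbers: the opening, from 0 (shut) to 1 (fully open), then the shift along the tool's x, y, z in mm, then the turn about the tool's z in rad. A call has exactly 10 rows; each row is the pose to reach, as a shift and turn from the pose commanded when the call began, along the tool's axes at that moment; what a row does not reach only later rows make up. A row lasts 1/12 s, in which the tool goes at most 41.7 mm and 7.16 degrees, less where a joint would pass 70% of its speed; a pose out of reach is approached as far as the arm can. A call with a gripper value outside its range is refused whole. The fingers move at their own pace and stop on an object; the grip force is fixed at half the most. Time passes only in rows, so rows that repeat a pose let the fingers close, or fill a call up. It gives the time, the measured TCP pose, the force, the opening and the grip force at its end, in the units of the state.
- ctrl.get_obs(): the state, without advancing time (a new reading comes with each control period).
- camera(name): name is "side" or "top" or "wrist"; returns (picture, depth): 384x512x3 uint8, blue, green, red; 384x512 float32, m along the optical axis (not along the pixel's ray), 0 where there is no reading.
- calibration(name): a dict with "intrinsics" (3x3 intrinsics, pixels), "k1" (the pictures are not rectified: a ray, as slopes to the right and down, at radius r is drawn at 1 + k1 r^2 times it, then the intrinsics apply), "rvec" (rotation vector, rad) and "tvec" (3), from world to camera coordinates, as OpenCV has them. Camera axes: x right, y down, z forward; pixel columns grow to the right and rows downward; lengths in m; the calibration is good to about 2 mm. A picture is of the moment at which its call begins: read the wrist's pose just before it. calibration takes no time and is no camera call; for the wrist camera it gives the pose at the moment of the call.
- order.hand_in(): hands the job in; it is judged then, once.
Trained networks look in the newest picture that a camera, given by its name, has taken for a name from the list of things; names that differ only in an ending like _2 or _b are one class to them, and where a whole thing is asked for, a point or a joint stands for the part that bears it (a point fixed in the world has none). Each returns a list of dicts, best first, with "conf" (0 to 1); they miss things now and then, are a little off and sometimes report something else, mostly with a low value. They report only what shows in the picture. A call takes as long as a camera call. They do not tell look-alikes from the thing itself.
- outline_of(target, camera): "region" (384x512 bool, what is visible of it) and "bbox" ([centre column, centre row, width, height] in pixels, round what is visible of it).
The state is a dict: "time_s": time; "q": joint angles; "dq": joint speeds; "joint_efforts": joint torques, N m; "eef_pos": TCP position; "eef_rot": TCP orientation; "wrist_force": force on the tool from outside, world axes, zero at the start; "torque": the same for the moment, N m; "opening": opening from 0.0 (shut) to 1.0 (fully open); "grasp_force": force on a finger pad.
Only numpy, scipy, OpenCV 4.12 (cv2) and the standard library are available. Lean on these libraries where they do the work, as an engineer would, in place of code of your own. Each camera call takes 0.05 s, during which the arm holds its last target. There are 200 camera calls.

## Working session

There is one attempt and no reset: what is moved stays moved. The work goes in short steps, Python scripts to look and compute and a tool call to move; the robot and the scene stay as the last step left them, time stands still between calls to the robot, and variables do not carry over. Pictures are saved under pics/ and viewed, at most 14 in all, crops included, and the job is handed in when it is done.

Besides the shell and the picture viewer there is one more tool, called after "Emit:" as name(argument=value, ...), one argument or row to a line, values as JSON. move_arm: Moves the arm, as the interface text tells. Its arguments: {"type":"object","properties":{"series":{"type":"array","items":{"type":"array","items":{"type":"array","items":{"type":"number"}}}}},"required":["series"]}

```bash
ls; mkdir -p pics; cat > h.py <<'E'
import numpy as np, cv2
from bench import ctrl, camera, calibration, order, outline_of
def cloud(name):
    c=calibration(name); im,d=camera(name)
    return im,d,c,toworld(d,c)
def toworld(d,c):
    K=np.array(c["intrinsics"],float);k1=c["k1"]
    h,w=d.shape;u,v=np.meshgrid(np.arange(w),np.arange(h))
    dist=np.array([k1,0,0,0,0.])
    p=cv2.undistortPoints(np.stack([u,v],-1).reshape(-1,1,2).astype(np.float64),K,dist).reshape(h,w,2)
    P=np.dstack([p[...,0]*d,p[...,1]*d,d])
    R=cv2.Rodrigues(np.array(c["rvec"],float))[0];t=np.array(c["tvec"],float).ravel()
    W=(P-t)@R
    W[d<=0]=np.nan
    return W
E
python3 - <<'E'
from h import *
for n in ("top","side"):
    im,d,c,W=cloud(n); cv2.imwrite(f"pics/{n}0.png",cv2.resize(im,(800,600),interpolation=cv2.INTER_CUBIC)); np.savez(f"{n}0.npz",im=im,d=d,W=W)
    for t in ["tray3","tray2","jar_mid","vial_mid","long_eyepiece_mid","short_eyepiece_mid","slide_box_mid","beaker","dish","magnifier"]:
        for r in outline_of(t,n):
            m=r["region"]; w=W[m]; w=w[~np.isnan(w[:,0])]
            if len(w)==0: print(n,t,r["conf"],r["bbox"]);continue
            zt=np.percentile(w[:,2],95); top=w[w[:,2]>zt-.006]
            print(n,t,round(r["conf"],2),np.round(r["bbox"]),"med",np.median(w,0).round(3),"ztop",zt.round(3),"topmid",((top.min(0)+top.max(0))/2).round(3),"ext",np.ptp(top,axis=0).round(3))
print(ctrl.get_obs())
E
```

```text
pics
top tray3 0.71 [350. 213.  18.  15.] med [ 0.444 -0.242  0.02 ] ztop 0.056 topmid [ 0.444 -0.237  0.055] ext [0.036 0.039 0.008]
top tray3 0.59 [338. 149.  59.  37.] med [ 0.622 -0.207  0.004] ztop 0.011 topmid [ 0.622 -0.209  0.01 ] ext [0.1   0.171 0.011]
top tray3 0.55 [193. 147.  94.  46.] med [0.611 0.185 0.004] ztop 0.011 topmid [0.611 0.186 0.01 ] ext [0.107 0.248 0.01 ]
top tray2 0.71 [350. 213.  18.  15.] med [ 0.444 -0.242  0.02 ] ztop 0.056 topmid [ 0.444 -0.237  0.055] ext [0.036 0.039 0.008]
top tray2 0.59 [338. 149.  59.  37.] med [ 0.622 -0.207  0.004] ztop 0.011 topmid [ 0.622 -0.209  0.01 ] ext [0.1   0.171 0.011]
top tray2 0.55 [193. 147.  94.  46.] med [0.611 0.185 0.004] ztop 0.011 topmid [0.611 0.186 0.01 ] ext [0.107 0.248 0.01 ]
top vial_mid 0.74 [125. 209.  18.  11.] med [0.444 0.353 0.068] ztop 0.073 topmid [0.443 0.36  0.071] ext [0.028 0.029 0.007]
top vial_mid 0.66 [137. 241.  16.  12.] med [0.361 0.315 0.069] ztop 0.073 topmid [0.36  0.322 0.071] ext [0.028 0.029 0.009]
top long_eyepiece_mid 0.65 [215. 218.  15.  13.] med [0.426 0.115 0.08 ] ztop 0.0
[... 2901 characters left out ...]
1, 'q': array([-1.48130850e+00,  1.80777988e-01,  1.60698413e+00, -1.97158483e-05,
        1.35383484e+00, -2.06318180e-01]), 'dq': array([ 2.09763602e-03,  6.87046868e-04,  6.94874898e-04,  9.01176034e-05,
       -1.46276478e-03, -7.69205322e-04]), 'joint_efforts': array([-3.26439724e-03, -4.44852376e+01, -3.51690531e+01, -4.52754257e-04,
        7.22565565e-04, -5.58693273e-06]), 'eef_pos': array([ 0.16761988, -0.55003782,  0.19480853]), 'eef_rot': array([-2.71092413e-06,  9.89081962e-01,  1.47366453e-01, -9.48471962e-06]), 'wrist_force': array([-0.62088627,  0.06691948,  0.13663032]), 'torque': array([0.01140339, 0.01695351, 0.03750977]), 'grasp_force': 0.0, 'opening': 1.0003775468724319}
```

View pics/top0.png

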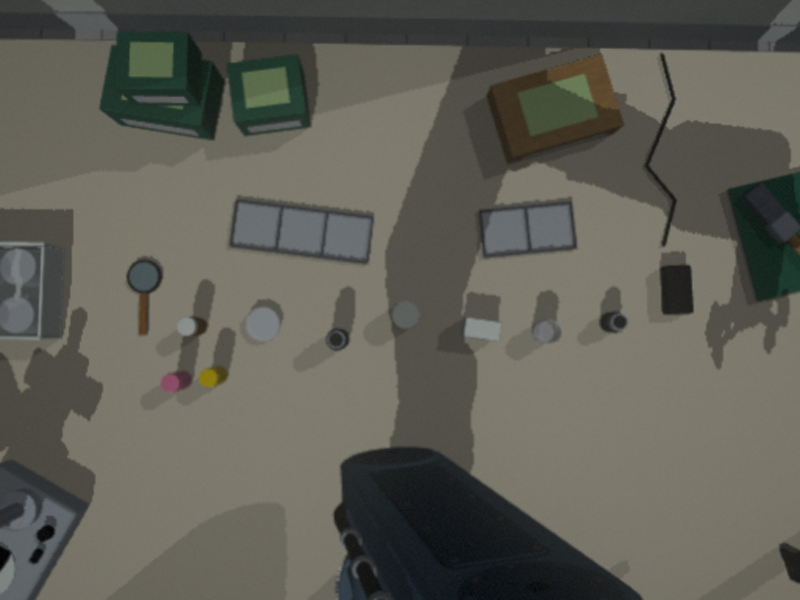

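```bash
python3 - <<'E'
import numpy as np,cv2
z=np.load("side0.npz")
im=z["im"][265:360,190:340]; t=np.load("top0.npz")["im"][185:265,90:240]
cv2.imwrite("pics/vials.png",np.vstack([cv2.resize(im,(600,300*95//75),interpolation=cv2.INTER_CUBIC)[:300],cv2.resize(t,(600,300),interpolation=cv2.INTER_CUBIC)]))
# tray rect fits, lips z 5..13mm
for n in("top","side"):
    W=np.load(n+"0.npz")["W"]
    for nm,c,r in(("tray3",(.611,.185),(.075,.145)),("tray2",(.622,-.208),(.07,.11))):
        m=(abs(W[...,0]-c[0])<r[0])&(abs(W[...,1]-c[1])<r[1])&(W[...,2]>.0055)&(W[...,2]<.02)
        print(n,nm,m.sum(),cv2.minAreaRect((W[m][:,:2]*1000).astype(np.float32)))
        p=W[m][:,:2];e=np.linalg.eigh(np.cov(p.T))[1][:,1];print(np.degrees(np.arctan2(e[1],e[0])))
    # slide box
    m=(abs(W[...,0]-.446)<.05)&(abs(W[...,1]+.125)<.05)&(W[...,2]>.040)
    print(cv2.minAreaRect((W[m][:,:2]*1000).astype(np.float32)))
E
```

```text
top tray3 909 ((611.8648681640625, 183.88206481933594), (143.0263671875, 288.6936950683594), 0.9355693459510803)
83.94828641485702
top tray2 671 ((613.5523071289062, -213.2582550048828), (203.228271484375, 122.98064422607422), 87.25843811035156)
95.9955250412205
((445.604736328125, -124.9593505859375), (60.290283203125, 32.61096954345703), 82.4554214477539)
side tray3 439 ((612.2252807617188, 183.7904052734375), (246.6497344970703, 86.06660461425781), 83.61843872070312)
84.0826756817836
side tray2 158 ((621.175537109375, -209.97451782226562), (84.24571990966797, 170.31341552734375), 6.17928409576416)
99.08091480820629
((446.3266296386719, -126.87931823730469), (60.757469177246094, 32.34870910644531), 82.06629180908203)
```

View pics/vials.png

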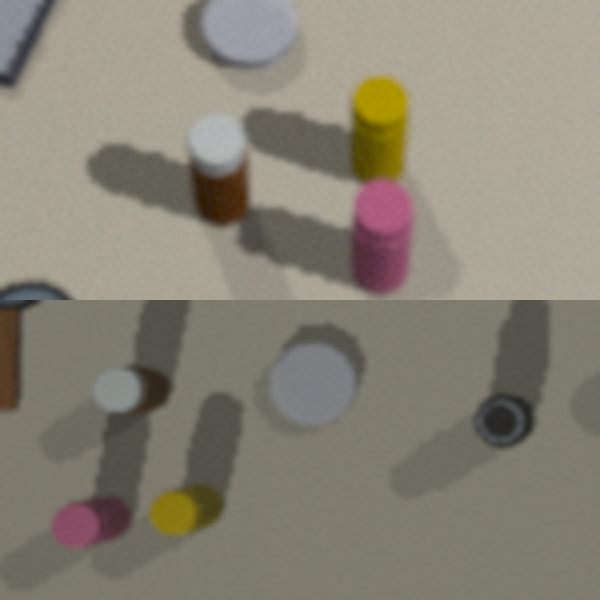

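Candidates for the vial: white cap with amber glass at top px (125,209), yellow at (133,241), pink at (110,244). The crop confirms that (125,209) is the amber vial with the white cap. The jar is at (259,201) and the beaker at (349,211). The long eyepiece is at (215,218), the short one at (391,207), and the slide box at (308,210).

```bash
cat >> h.py <<'E'
from scipy.spatial.transform import Rotation as Rn
def go(x,y,z,yawy,p=None):
    """tool-axis shift (mm) and turn from measured pose to world xyz with tool y along yawy deg"""
    o=ctrl.get_obs(); q=o["eef_rot"]; R=Rn.from_quat([q[1],q[2],q[3],q[0]]).as_matrix()
    d=R.T@(np.array([x,y,z])-o["eef_pos"])*1000
    a=np.degrees(np.arctan2(R[1,1],R[0,1])); t=(yawy-a+90)%180-90
    print("t",round(o["time_s"],2),"pos",o["eef_pos"].round(4),"yaw_y",a.round(2),"shift",d.round(1),"turn",round(-np.radians(t),3),"q6",o["q"][5].round(2),"open",round(o["opening"],3),"gf",round(o["grasp_force"],1),"wf",o["wrist_force"].round(1))
E
python3 - <<'E'
from h import *
W=np.load("top0.npz")["W"]
for nm,c in dict(jar=(.467,.003),long=(.426,.117),vial=(.4435,.36),short=(.461,-.354),beaker=(.444,-.239)).items():
    for n in("top","side"):
        W=np.load(n+"0.npz")["W"]
        near=(np.hypot(W[...,0]-c[0],W[...,1]-c[1])<.04)&(W[...,2]>.03)
        zt=np.percentile(W[near][:,2],90); m=near&(abs(W[...,2]-zt)<.005)
        print(nm,n,zt.round(3),m.sum(),[np.round(v,1) for v in cv2.minEnclosingCircle((W[m][:,:2]*1000).astype(np.float32))])
go(.446,-.126,.145,-7.8)
E
```

```text
jar top 0.059 233 [array([467.3,   4.8]), np.float64(23.0)]
jar side 0.056 151 [array([467.1,   2.3]), np.float64(24.9)]
long top 0.082 98 [array([425.3, 116.9]), np.float64(14.2)]
long side 0.079 81 [array([425.2, 115.9]), np.float64(15.1)]
vial top 0.072 107 [array([442.9, 359.7]), np.float64(15.1)]
vial side 0.069 152 [array([444.3, 361.2]), np.float64(15.7)]
short top 0.053 88 [array([ 461.3, -354.2]), np.float64(14.9)]
short side 0.051 32 [array([ 462. , -355.1]), np.float64(14.8)]
beaker top 0.057 45 [array([ 443. , -236.7]), np.float64(20.2)]
beaker side 0.053 44 [array([ 442. , -238.6]), np.float64(23.3)]
t 1.1 pos [ 0.1676 -0.55    0.1948] yaw_y -73.05 shift [ 389.9 -324.5   49.8] turn -1.139 q6 -0.21 open 1.0 gf 0.0 wf [-0.6  0.1  0.1]
```

Emit:
move_arm(
  series=[
    [[1,390,-324,45,-1.14],[1,390,-324,45,-1.14],[1,390,-324,45,-1.14],[1,390,-324,45,-1.14],[1,390,-324,45,-1.14],[1,390,-324,45,-1.14],[1,390,-324,45,-1.14],[1,390,-324,45,-1.14],[1,390,-324,45,-1.14],[1,390,-324,45,-1.14]],
  ],
)

```text
time_s: 1.93
eef_pos: [0.3965, -0.2016, 0.1582]
eef_rot: [0.001, 0.751, 0.66, 0.0]
wrist_force: [0.8, -1.2, -0.4]
opening: 0.998
grasp_force: 0.0
```

```bash
python3 -c "
from h import *
go(.446,-.126,.009,-7.8)"
```

```text
t 1.93 pos [ 0.3965 -0.2016  0.1582] yaw_y -7.38 shift [ 81.4  39.2 149.2] turn 0.007 q6 -0.61 open 0.998 gf 0.0 wf [ 0.8 -1.2 -0.4]
```

Emit:
move_arm(
  series=[
    [[1,40,20,0,0],[1,81,39,0,0],[1,81,39,10,0],[1,81,39,40,0],[1,81,39,70,0],[1,81,39,85,0],[1,81,39,90,0],[1,81,39,90,0],[1,81,39,90,0],[1,81,39,90,0]],
  ],
)

```text
time_s: 2.77
eef_pos: [0.4463, -0.1292, 0.0694]
eef_rot: [0.001, 0.753, 0.658, 0.0]
wrist_force: [0.9, -0.3, -0.6]
opening: 1.002
grasp_force: 0.0
```

```bash
python3 - <<'E'
from h import *
go(.446,-.126,.009,-7.8)
im,d,c,W=cloud("wrist"); cv2.imwrite("pics/w1.png",im)
E
```

```text
t 2.77 pos [ 0.4463 -0.1292  0.0694] yaw_y -7.76 shift [ 3.2 -0.9 60.4] turn 0.001 q6 -0.4 open 1.002 gf 0.0 wf [ 0.9 -0.3 -0.6]
```

View pics/w1.png

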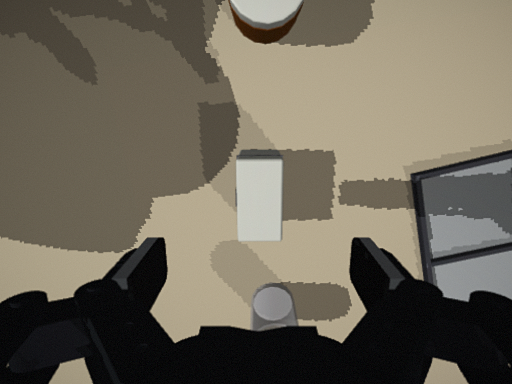

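The wrist view shows the white box at (260,195), aligned and midway between the fingers. The jar is at (265,15), and the beaker is at (272,305), behind the box.

Emit:
move_arm(
  series=[
    [[1,3,-1,25,0],[1,3,-1,45,0],[1,3,-1,57,0],[1,3,-1,60,0],[1,3,-1,60,0],[0,3,-1,60,0],[0,3,-1,60,0],[0,3,-1,60,0],[0,3,-1,60,0],[0,3,-1,60,0]],
  ],
)

```text
time_s: 3.65
eef_pos: [0.4457, -0.1257, 0.009]
eef_rot: [0.001, 0.753, 0.658, 0.0]
wrist_force: [-0.9, 0.7, 6.4]
opening: 0.343
grasp_force: 58.8
```

```bash
python3 - <<'E'
from h import *
go(.612,.184,.1,-6.2)
E
```

```text
t 3.65 pos [ 0.4457 -0.1257  0.009 ] yaw_y -7.74 shift [329.2 123.3 -91. ] turn -0.027 q6 -0.4 open 0.343 gf 58.8 wf [-0.9  0.7  6.4]
```

Emit:
move_arm(
  series=[
    [[0,0,0,-30,0],[0,0,0,-70,0],[0,20,8,-105,0],[0,60,23,-115,-0.01],[0,98,37,-115,-0.02],[0,136,51,-115,-0.03],[0,174,65,-115,-0.03],[0,212,79,-115,-0.03],[0,250,94,-115,-0.03],[0,288,108,-115,-0.03]],
  ],
)

```text
time_s: 4.48
eef_pos: [0.591, 0.1478, 0.123]
eef_rot: [0.0, 0.743, 0.669, 0.0]
wrist_force: [0.8, -2.0, -0.1]
opening: 0.337
grasp_force: 59.3
```

Emit:
move_arm(
  series=[
    [[0,20,8,0,0],[0,35,13,10,0],[0,41,15,35,0],[0,41,15,60,0],[0,41,15,75,0],[0,41,15,85,0],[0,41,15,85,0],[0,41,15,85,0],[0,41,15,85,0],[0,41,15,85,0]],
  ],
)

```text
time_s: 5.32
eef_pos: [0.6111, 0.1849, 0.0398]
eef_rot: [0.001, 0.743, 0.669, 0.001]
wrist_force: [0.3, 0.8, 0.3]
opening: 0.339
grasp_force: 59.3
```

```bash
python3 - <<'E'
from h import *
go(.612,.184,.0125,-6.2)
im,d,c,W=cloud("wrist"); cv2.imwrite("pics/w2.png",im)
E
```

```text
t 5.32 pos [0.6111 0.1849 0.0398] yaw_y -6.03 shift [-0.8  1.  27.3] turn 0.003 q6 0.21 open 0.339 gf 59.3 wf [0.3 0.8 0.3]
```

View pics/w2.png

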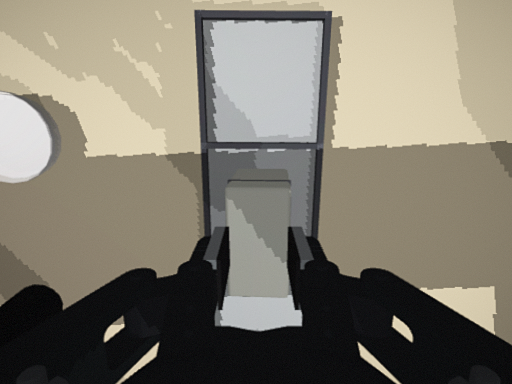

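The box hangs squarely over the middle bay, with the far divider at row 145 and the lips at columns 205 and 322. Next: lower and release.

Emit:
move_arm(
  series=[
    [[0,-1,1,12,0],[0,-1,1,22,0],[0,-1,1,26,0],[0,-1,1,27,0],[0,-1,1,27,0],[0,-1,1,27,0],[0.65,-1,1,27,0],[0.65,-1,1,27,0],[0.65,-1,1,27,0],[0.65,-1,1,27,0]],
  ],
)

```text
time_s: 6.2
eef_pos: [0.61, 0.1837, 0.0102]
eef_rot: [-0.0, 0.743, 0.669, -0.0]
wrist_force: [-0.0, 0.2, 0.3]
opening: 0.649
grasp_force: 0.0
```

Emit:
move_arm(
  series=[
    [[0.65,0,0,-15,0],[0.65,0,0,-50,0],[0.8,0,0,-90,0],[1,0,0,-115,0],[1,-30,-20,-115,0],[1,-65,-45,-115,0],[1,-98,-68,-115,0],[1,-131,-91,-115,0],[1,-160,-113,-115,0],[1,-160,-113,-115,0]],
  ],
)

```text
time_s: 7.03
eef_pos: [0.4767, 0.0336, 0.1246]
eef_rot: [-0.001, 0.744, 0.668, -0.002]
wrist_force: [1.0, 0.0, -0.8]
opening: 1.0
grasp_force: 0.0
```

```bash
python3 - <<'E'
from h import *
go(.467,.003,.016,-6.2)
im,d,c,W=cloud("wrist"); cv2.imwrite("pics/w3.png",im)
m=(W[...,2]>.051)&(W[...,2]<.061)&(np.hypot(W[...,0]-.467,W[...,1]-.003)<.04)
print(m.sum(),cv2.minEnclosingCircle((W[m][:,:2]*1000).astype(np.float32)))
m=(W[...,2]>.046)&(W[...,2]<.056)&(np.hypot(W[...,0]-.612,W[...,1]-.184)<.05)
if m.sum()>10: print(m.sum(),W[m][:,2].mean(),cv2.minAreaRect((W[m][:,:2]*1000).astype(np.float32)))
E
```

```text
t 7.03 pos [0.4767 0.0336 0.1246] yaw_y -6.17 shift [-31.3  -5.9 108.7] turn 0.0 q6 -0.07 open 1.0 gf 0.0 wf [ 1.   0.  -0.8]
2124 ((468.0458068847656, 5.043044567108154), 23.4352970123291)
544 0.04967848549329376 ((608.5087280273438, 157.94752502441406), (7.237838268280029, 33.279666900634766), 81.75048065185547)
```

Emit:
move_arm(
  series=[
    [[1,-15,-4,0,0],[1,-28,-5,10,0],[1,-29,-5,40,0],[1,-29,-5,70,0],[1,-29,-5,95,0],[1,-29,-5,108,0],[1,-29,-5,113,0],[1,-29,-5,114,0],[1,-29,-5,114,0],[0,-29,-5,114,0]],
  ],
)

```text
time_s: 7.92
eef_pos: [0.4747, 0.0082, 0.0131]
eef_rot: [0.001, 0.743, 0.669, 0.001]
wrist_force: [0.0, 0.3, 0.3]
opening: 0.885
grasp_force: 0.0
```

Emit:
move_arm(
  series=[
    [[0,0,0,0,0],[0,0,0,0,0],[0,0,0,0,0],[0,0,0,-30,0],[0,0,0,-70,0],[0,0,0,-105,0],[0,0,0,-125,0],[0,0,0,-130,0],[0,0,0,-130,0],[0,0,0,-130,0]],
  ],
)

```text
time_s: 8.75
eef_pos: [0.4726, 0.0084, 0.141]
eef_rot: [-0.0, 0.743, 0.669, -0.0]
wrist_force: [-0.1, -0.1, -1.7]
opening: 0.504
grasp_force: 61.1
```

```bash
python3 - <<'E'
from h import *
go(.603,.104,.015,-6.2)
go(.621,.264,.015,-6.2)
E
```

```text
t 8.75 pos [0.4726 0.0084 0.141 ] yaw_y -6.02 shift [108.8 119.8 125.8] turn 0.003 q6 -0.13 open 0.504 gf 61.1 wf [-0.1 -0.1 -1.7]
t 8.75 pos [0.4726 0.0084 0.141 ] yaw_y -6.02 shift [269.8 120.9 125.9] turn 0.003 q6 -0.13 open 0.504 gf 61.1 wf [-0.1 -0.1 -1.7]
```

Emit:
move_arm(
  series=[
    [[0,37,17,0,0],[0,75,33,0,0],[0,112,50,0,0],[0,150,67,0,0],[0,187,84,0,0],[0,224,101,0,0],[0,255,115,0,0],[0,270,121,20,0],[0,273,121,50,0],[0,273,121,75,0]],
  ],
)

```text
time_s: 9.58
eef_pos: [0.6206, 0.2684, 0.0623]
eef_rot: [-0.001, 0.743, 0.67, -0.002]
wrist_force: [-0.7, 0.3, -2.9]
opening: 0.502
grasp_force: 61.3
```

Emit:
move_arm(
  series=[
    [[0,0,0,10,0],[0,0,0,18,0],[0,0,0,20,0],[0,0,0,20,0],[0,0,0,20,0],[0,0,0,20,0],[0,0,0,20,0],[0,0,0,20,0],[0,0,0,20,0],[0,0,0,20,0]],
  ],
)

```text
time_s: 10.42
eef_pos: [0.6225, 0.267, 0.0474]
eef_rot: [0.0, 0.743, 0.669, 0.0]
wrist_force: [0.1, 0.6, -1.5]
opening: 0.499
grasp_force: 61.3
```

```bash
python3 - <<'E'
from h import *
go(.621,.267,.0145,-6.2)
im,d,c,W=cloud("wrist"); cv2.imwrite("pics/w4.png",im)
E
```

```text
t 10.42 pos [0.6225 0.267  0.0474] yaw_y -6.02 shift [-0.2 -1.5 32.9] turn 0.003 q6 0.34 open 0.499 gf 61.3 wf [ 0.1  0.6 -1.5]
```

View pics/w4.png

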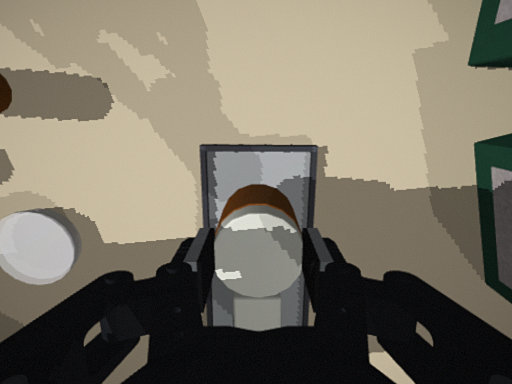

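Emit:
move_arm(
  series=[
    [[0,0,-1,14,0],[0,0,-1,26,0],[0,0,-1,31,0],[0,0,-1,33,0],[0,0,-1,33,0],[0,0,-1,33,0],[0.75,0,-1,33,0],[0.75,0,-1,33,0],[0.75,0,-1,33,0],[0.75,0,-1,33,0]],
  ],
)

```text
time_s: 11.3
eef_pos: [0.621, 0.267, 0.0132]
eef_rot: [-0.0, 0.743, 0.669, -0.0]
wrist_force: [0.1, -0.5, 0.1]
opening: 0.751
grasp_force: 0.0
```

Emit:
move_arm(
  series=[
    [[0.75,0,0,-15,0],[0.75,0,0,-50,0],[0.8,0,0,-90,0],[1,0,0,-120,0],[1,-25,-28,-120,0],[1,-53,-57,-120,0],[1,-81,-86,-120,0],[1,-109,-115,-120,0],[1,-137,-144,-120,0],[1,-160,-170,-120,0]],
  ],
)

```text
time_s: 12.13
eef_pos: [0.4337, 0.1247, 0.1346]
eef_rot: [0.0, 0.743, 0.669, 0.0]
wrist_force: [-0.7, -0.3, 0.3]
opening: 0.998
grasp_force: 0.0
```

```bash
python3 - <<'E'
from h import *
go(.4255,.1165,.030,-6.2)
E
```

```text
t 12.13 pos [0.4337 0.1247 0.1346] yaw_y -6.01 shift [ -9.   -7.4 104.6] turn 0.003 q6 0.12 open 0.998 gf 0.0 wf [-0.7 -0.3  0.3]
```

Emit:
move_arm(
  series=[
    [[1,-9,-8,0,0],[1,-9,-8,20,0],[1,-9,-8,50,0],[1,-9,-8,80,0],[1,-9,-8,97,0],[1,-9,-8,103,0],[1,-9,-8,104,0],[1,-9,-8,104,0],[1,-9,-8,104,0],[1,-9,-8,104,0]],
  ],
)

```text
time_s: 12.97
eef_pos: [0.428, 0.1178, 0.0315]
eef_rot: [0.001, 0.743, 0.669, 0.001]
wrist_force: [0.3, 0.2, -0.2]
opening: 0.997
grasp_force: 0.0
```

Emit:
move_arm(
  series=[
    [[0,0,0,0,0],[0,0,0,0,0],[0,0,0,0,0],[0,0,0,0,0],[0,0,0,-20,0],[0,0,0,-55,0],[0,0,0,-90,0],[0,0,0,-107,0],[0,0,0,-110,0],[0,0,0,-110,0]],
  ],
)

```text
time_s: 13.8
eef_pos: [0.4277, 0.1177, 0.1413]
eef_rot: [0.001, 0.743, 0.669, 0.001]
wrist_force: [0.3, 0.2, -0.8]
opening: -0.002
grasp_force: 0.0
```

```bash
python3 - <<'E'
from h import *
go(.603,.104,.1,-6.2)
E
```

```text
t 13.8 pos [0.4277 0.1177 0.1413] yaw_y -6.01 shift [  4.7 175.6  41.8] turn 0.003 q6 0.1 open -0.002 gf 0.0 wf [ 0.3  0.2 -0.8]
```

```bash
python3 - <<'E'
from h import *
im,d,c,W=cloud("wrist"); cv2.imwrite("pics/w5.png",im)
im,d,c,W=cloud("side"); np.savez("side1.npz",im=im,d=d,W=W)
cv2.imwrite("pics/s5.png",cv2.resize(im[130:360,130:330],(800,600*23*2//30),interpolation=cv2.INTER_CUBIC)[:600])
E
```

```text
(no output)
```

View pics/w5.png

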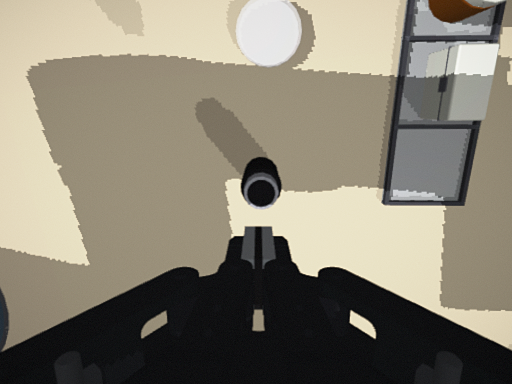

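View pics/s5.png

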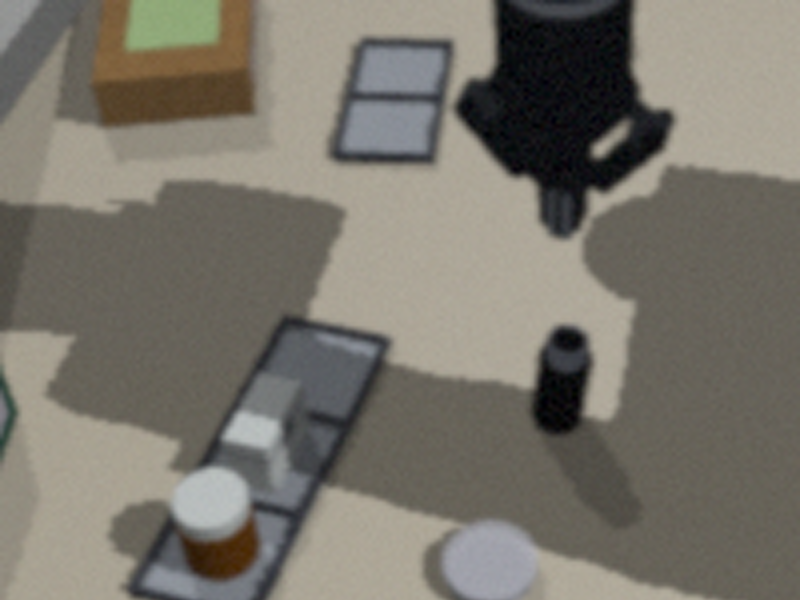

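The eyepiece slipped out because I lifted before the fingers had closed. It is still standing, at (262,185) in the wrist view. The box and the jar stand in their bays. I'll measure it again.

```bash
python3 - <<'E'
from h import *
im,d,c,W=cloud("wrist")
for z,W in (("w",W),("s",np.load("side1.npz")["W"])):
    m=(W[...,2]>.072)&(W[...,2]<.088)&(np.hypot(W[...,0]-.4255,W[...,1]-.125)<.04)
    print(z,m.sum(),W[m].mean(0),cv2.minEnclosingCircle((W[m][:,:2]*1000).astype(np.float32)))
go(.4255,.1165,.030,-6.2)
E
```

```text
w 989 [0.42499595 0.12004317 0.08026316] ((424.9091796875, 119.12242126464844), 14.39997673034668)
s 92 [0.42149629 0.12079023 0.07965338] ((420.3856201171875, 118.66326904296875), 14.875398635864258)
t 13.95 pos [0.4254 0.1177 0.1384] yaw_y -6.02 shift [ -1.1   0.5 108.4] turn 0.003 q6 0.1 open -0.001 gf 0.0 wf [-0.3  0.8 -0.1]
```

Emit:
move_arm(
  series=[
    [[1,1,-1,0,0],[1,1,-1,0,0],[1,1,-1,0,0],[1,1,-1,0,0],[1,1,-1,20,0],[1,1,-1,50,0],[1,1,-1,80,0],[1,1,-1,98,0],[1,1,-1,106,0],[1,1,-1,108,0]],
  ],
)

```text
time_s: 14.78
eef_pos: [0.4243, 0.1187, 0.0304]
eef_rot: [-0.001, 0.743, 0.669, -0.001]
wrist_force: [-1.1, 0.0, 0.3]
opening: 0.998
grasp_force: 0.0
```

Emit:
move_arm(
  series=[
    [[1,0,0,0,0],[0,0,0,0,0],[0,0,0,0,0],[0,0,0,0,0],[0,0,0,0,0],[0,0,0,0,0],[0,0,0,0,0],[0,0,0,0,0],[0,0,0,0,0],[0,0,0,0,0]],
  ],
)

```text
time_s: 15.62
eef_pos: [0.4267, 0.1188, 0.0329]
eef_rot: [0.001, 0.743, 0.669, 0.001]
wrist_force: [-0.2, 0.7, 5.6]
opening: 0.307
grasp_force: 58.5
```

```bash
python3 - <<'E'
from h import *
go(.603,.104,.034,-6.2)
E
```

```text
t 15.62 pos [0.4267 0.1188 0.0329] yaw_y -6.01 shift [  3.7 176.8  -0.8] turn 0.003 q6 0.11 open 0.307 gf 58.5 wf [-0.2  0.7  5.6]
```

Opening 0.307 means it is on the 29 mm barrel, not the body. I'll regrip lower.

Emit:
move_arm(
  series=[
    [[1,0,0,0,0],[1,0,0,0,0],[1,0,0,0,0],[1,0,0,0,0],[1,0,0,0,0],[1,0,0,0,0],[1,0,0,5,0],[1,0,0,12,0],[1,0,0,14,0],[1,0,0,14,0]],
  ],
)

```text
time_s: 16.45
eef_pos: [0.4247, 0.1188, 0.0169]
eef_rot: [-0.001, 0.743, 0.669, -0.001]
wrist_force: [0.1, -0.4, 0.4]
opening: 1.0
grasp_force: 0.0
```

Emit:
move_arm(
  series=[
    [[1,0,0,0,0],[1,0,0,0,0],[0,0,0,0,0],[0,0,0,0,0],[0,0,0,0,0],[0,0,0,0,0],[0,0,0,0,0],[0,0,0,0,0],[0,0,0,0,0],[0,0,0,0,0]],
  ],
)

```text
time_s: 17.28
eef_pos: [0.4264, 0.1188, 0.0185]
eef_rot: [0.0, 0.743, 0.669, 0.0]
wrist_force: [0.2, 0.4, 5.4]
opening: 0.39
grasp_force: 59.1
```

```bash
python3 - <<'E'
from h import *
go(.603,.104,.034,-6.2)
im,d,c,W=cloud("wrist"); cv2.imwrite("pics/w6.png",im)
E
```

```text
t 17.28 pos [0.4264 0.1188 0.0185] yaw_y -6.01 shift [  3.8 177.2 -15.3] turn 0.003 q6 0.11 open 0.39 gf 59.1 wf [0.2 0.4 5.4]
```

View pics/w6.png

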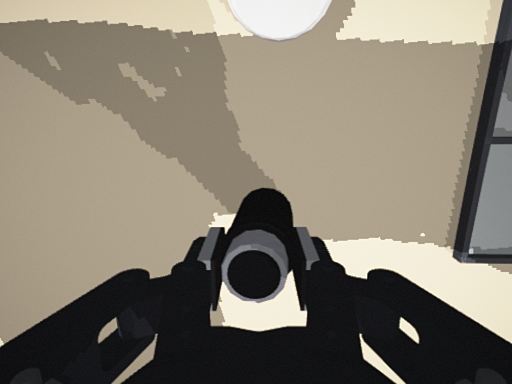

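It is held on the body now (0.39). Carry it to the near end bay.

Emit:
move_arm(
  series=[
    [[0,0,0,-15,0],[0,0,5,-35,0],[0,1,35,-45,0],[0,2,70,-45,0],[0,3,105,-45,0],[0,4,140,-45,0],[0,4,165,-45,0],[0,4,175,-40,0],[0,4,177,-25,0],[0,4,177,-15,0]],
  ],
)

```text
time_s: 18.17
eef_pos: [0.6022, 0.1039, 0.0313]
eef_rot: [-0.0, 0.743, 0.669, -0.0]
wrist_force: [0.3, 0.6, -0.1]
opening: 0.388
grasp_force: 59.8
```

Emit:
move_arm(
  series=[
    [[0,0,0,0,0],[0,0,0,0,0],[0,0,0,0,0],[0,0,0,0,0],[0,0,0,0,0],[0,0,0,0,0],[0,0,0,0,0],[0,0,0,0,0],[0,0,0,0,0],[0,0,0,0,0]],
  ],
)

```text
time_s: 19.0
eef_pos: [0.6022, 0.1042, 0.033]
eef_rot: [0.0, 0.743, 0.669, 0.0]
wrist_force: [-0.2, 0.4, -0.7]
opening: 0.391
grasp_force: 59.8
```

```bash
python3 - <<'E'
from h import *
go(.603,.104,.022,-6.2)
im,d,c,W=cloud("wrist"); cv2.imwrite("pics/w7.png",im)
E
```

```text
t 19.0 pos [0.6022 0.1042 0.033 ] yaw_y -6.01 shift [-0.1  0.9 11. ] turn 0.003 q6 0.08 open 0.391 gf 59.8 wf [-0.2  0.4 -0.7]
```

View pics/w7.png

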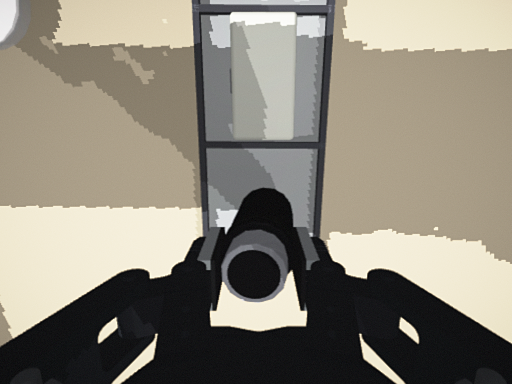

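The eyepiece is centred over the near bay. The box sits between the dividers at rows 10 and 145, nearly against the far one. I'll lower and release, then go to the vial.

Emit:
move_arm(
  series=[
    [[0,0,0,5,0],[0,0,0,9,0],[0,0,0,11,0],[0,0,0,11,0],[0,0,0,11,0],[0.7,0,0,11,0],[0.7,0,0,11,0],[0.7,0,0,11,0],[0.7,0,0,11,0],[0.7,0,0,11,0]],
  ],
)

```text
time_s: 19.88
eef_pos: [0.6022, 0.1042, 0.022]
eef_rot: [0.0, 0.743, 0.669, 0.0]
wrist_force: [0.3, 1.2, 0.3]
opening: 0.697
grasp_force: 0.0
```

Emit:
move_arm(
  series=[
    [[0.7,0,0,-20,0],[0.7,0,0,-60,0],[0.7,0,0,-100,0],[1,0,0,-120,0],[1,30,-24,-120,0],[1,60,-48,-120,0],[1,90,-72,-120,0],[1,120,-96,-120,0],[1,150,-120,-120,0],[1,180,-144,-120,0]],
  ],
)

```text
time_s: 20.72
eef_pos: [0.4767, 0.2996, 0.1422]
eef_rot: [0.0, 0.743, 0.669, 0.0]
wrist_force: [0.5, 0.6, 0.1]
opening: 1.002
grasp_force: 0.0
```

```bash
python3 - <<'E'
from h import *
go(.4437,.3605,.016,-6.2)
im,d,c,W=cloud("wrist")
for nm,p,lo,hi in(("vial",(.4437,.3605),.062,.078),("long",(.603,.104),.072,.09),("box",(.612,.184),.046,.056),("jar",(.621,.264),.053,.064)):
    m=(W[...,2]>lo)&(W[...,2]<hi)&(np.hypot(W[...,0]-p[0],W[...,1]-p[1])<.05)
    if m.sum()>20: print(nm,m.sum(),W[m][:,2].mean(),cv2.minEnclosingCircle((W[m][:,:2]*1000).astype(np.float32)),cv2.minAreaRect((W[m][:,:2]*1000).astype(np.float32)))
E
```

```text
t 20.72 pos [0.4767 0.2996 0.1422] yaw_y -6.03 shift [ 57.  -39.2 126.2] turn 0.003 q6 0.46 open 1.002 gf 0.0 wf [0.5 0.6 0.1]
vial 1186 0.06913795931449807 ((444.1285705566406, 363.6983642578125), 15.476143836975098) ((444.4365234375, 363.45135498046875), (30.174556732177734, 30.034305572509766), 54.58742904663086)
long 49 0.08239835420890862 ((616.2640380859375, 102.0666275024414), 7.3529438972473145) ((617.229248046875, 101.81741333007812), (14.363075256347656, 5.149540901184082), 75.52314758300781)
box 589 0.04977484401675572 ((613.376953125, 200.47889709472656), 20.7557430267334) ((613.49462890625, 200.74981689453125), (29.182262420654297, 32.01177978515625), 84.11686706542969)
jar 2113 0.05789086636047659 ((619.366455078125, 263.6463317871094), 23.653282165527344) ((619.1554565429688, 263.60125732421875), (45.87522888183594, 46.322349548339844), 64.03901672363281)
```

Emit:
move_arm(
  series=[
    [[0.85,30,-20,0,0],[0.85,58,-39,0,0],[0.85,58,-39,20,0],[0.85,58,-39,55,0],[0.85,58,-39,90,0],[0.85,58,-39,113,0],[0.85,58,-39,123,0],[0.85,58,-39,126,0],[0.85,58,-39,126,0],[0.85,58,-39,126,0]],
  ],
)

```text
time_s: 21.6
eef_pos: [0.4465, 0.3607, 0.0176]
eef_rot: [0.0, 0.743, 0.669, 0.001]
wrist_force: [-0.2, 0.7, 1.0]
opening: 0.85
grasp_force: 0.0
```

Emit:
move_arm(
  series=[
    [[0,0,0,0,0],[0,0,0,0,0],[0,0,0,0,0],[0,0,0,0,0],[0,0,0,0,0],[0,0,0,0,0],[0,0,0,0,0],[0,0,0,0,0],[0,0,0,-2,0],[0,0,0,-20,0]],
  ],
)

```text
time_s: 22.43
eef_pos: [0.4428, 0.3588, 0.0336]
eef_rot: [-0.001, 0.743, 0.669, -0.003]
wrist_force: [-0.2, -0.9, -0.9]
opening: 0.336
grasp_force: 59.3
```

```bash
python3 - <<'E'
from h import *
go(.618,-.170,.16,6)
E
```

```text
t 22.43 pos [0.4428 0.3588 0.0336] yaw_y -6.02 shift [-507.9  229.1 -126. ] turn -0.21 q6 0.58 open 0.336 gf 59.3 wf [-0.2 -0.9 -0.9]
```

Emit:
move_arm(
  series=[
    [[0,0,0,-30,0],[0,0,0,-70,0],[0,-5,3,-105,0],[0,-35,16,-125,0],[0,-72,32,-127,0],[0,-108,49,-127,-0.05],[0,-145,65,-127,-0.1],[0,-182,82,-127,-0.15],[0,-219,99,-127,-0.21],[0,-256,115,-127,-0.21]],
  ],
)

```text
time_s: 23.27
eef_pos: [0.5329, 0.0915, 0.1633]
eef_rot: [0.0, 0.668, 0.744, 0.0]
wrist_force: [1.3, 0.6, -0.7]
opening: 0.335
grasp_force: 59.3
```

```bash
python3 - <<'E'
from h import *
go(.618,-.170,.06,6)
E
```

```text
t 23.27 pos [0.5329 0.0915 0.1633] yaw_y 6.2 shift [-269.2   56.3  103.4] turn 0.004 q6 -0.16 open 0.335 gf 59.3 wf [ 1.3  0.6 -0.7]
```

Emit:
move_arm(
  series=[
    [[0,-37,8,0,0],[0,-74,16,0,0],[0,-111,24,0,0],[0,-148,31,0,0],[0,-185,39,0,0],[0,-222,46,0,0],[0,-250,53,0,0],[0,-266,56,10,0],[0,-268,56,40,0],[0,-268,56,70,0]],
  ],
)

```text
time_s: 24.1
eef_pos: [0.618, -0.1698, 0.094]
eef_rot: [0.002, 0.67, 0.742, 0.001]
wrist_force: [-0.3, 0.5, -0.9]
opening: 0.334
grasp_force: 59.3
```

Emit:
move_arm(
  series=[
    [[0,0,0,15,0],[0,0,0,28,0],[0,0,0,33,0],[0,0,0,33,0],[0,0,0,33,0],[0,0,0,33,0],[0,0,0,33,0],[0,0,0,33,0],[0,0,0,33,0],[0,0,0,33,0]],
  ],
)

```text
time_s: 24.93
eef_pos: [0.6167, -0.1673, 0.0605]
eef_rot: [0.0, 0.669, 0.743, 0.0]
wrist_force: [0.5, 0.4, -0.0]
opening: 0.339
grasp_force: 59.3
```

```bash
python3 - <<'E'
from h import *
go(.618,-.170,.020,6)
im,d,c,W=cloud("wrist"); cv2.imwrite("pics/w8.png",im)
E
```

```text
t 24.93 pos [ 0.6167 -0.1673  0.0605] yaw_y 6.02 shift [-2.8  1.  40.5] turn 0.0 q6 -0.56 open 0.339 gf 59.3 wf [ 0.5  0.4 -0. ]
```

View pics/w8.png

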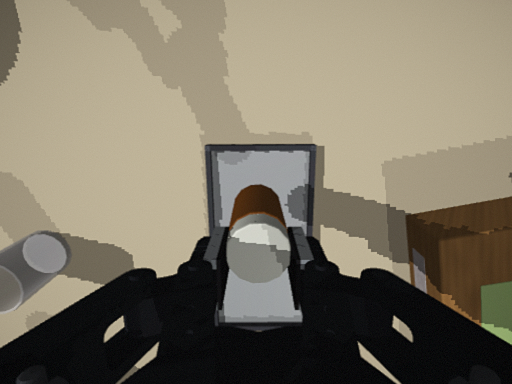

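The vial is centred over the bay, whose far lip is at row 148. Lower, release, go to the short eyepiece.

Emit:
move_arm(
  series=[
    [[0,-3,1,16,0],[0,-3,1,30,0],[0,-3,1,38,0],[0,-3,1,40.5,0],[0,-3,1,40.5,0],[0,-3,1,40.5,0],[0.65,-3,1,40.5,0],[0.65,-3,1,40.5,0],[0.65,-3,1,40.5,0],[0.65,-3,1,40.5,0]],
  ],
)

```text
time_s: 25.82
eef_pos: [0.6176, -0.1699, 0.0191]
eef_rot: [-0.0, 0.669, 0.743, -0.0]
wrist_force: [-0.6, 0.2, 0.6]
opening: 0.655
grasp_force: 0.0
```

Emit:
move_arm(
  series=[
    [[0.65,0,0,-20,0],[0.65,0,0,-60,0],[0.7,0,0,-95,0],[1,-10,-10,-110,0],[1,-38,-39,-110,0],[1,-66,-69,-110,0],[1,-94,-98,-110,0],[1,-122,-128,-110,0],[1,-145,-152,-110,0],[1,-145,-152,-110,0]],
  ],
)

```text
time_s: 26.65
eef_pos: [0.4782, -0.3349, 0.1295]
eef_rot: [0.0, 0.671, 0.741, -0.001]
wrist_force: [0.9, -0.1, 0.2]
opening: 1.001
grasp_force: 0.0
```

```bash
python3 - <<'E'
from h import *
go(.4615,-.3545,.014,6)
im,d,c,W=cloud("wrist")
for nm,p,lo,hi in(("short",(.4615,-.3545),.044,.056),("vial",(.618,-.17),.065,.08)):
    m=(W[...,2]>lo)&(W[...,2]<hi)&(np.hypot(W[...,0]-p[0],W[...,1]-p[1])<.05)
    if m.sum()>20: print(nm,m.sum(),W[m][:,2].mean(),cv2.minEnclosingCircle((W[m][:,:2]*1000).astype(np.float32)))
E
```

```text
t 26.65 pos [ 0.4782 -0.3349  0.1295] yaw_y 5.72 shift [-17.7 -18.4 115.6] turn -0.005 q6 -0.91 open 1.001 gf 0.0 wf [ 0.9 -0.1  0.2]
short 799 0.04941709980781526 ((461.7068786621094, -353.4103088378906), 14.414069175720215)
```

Emit:
move_arm(
  series=[
    [[1,-17,-18,0,0],[1,-17,-18,20,0],[1,-17,-18,55,0],[1,-17,-18,90,0],[1,-17,-18,112,0],[1,-17,-18,121,0],[1,-17,-18,123,0],[1,-17,-18,123,0],[1,-17,-18,123,0],[1,-17,-18,123,0]],
  ],
)

```text
time_s: 27.53
eef_pos: [0.4671, -0.3501, 0.0085]
eef_rot: [0.002, 0.669, 0.743, -0.0]
wrist_force: [0.4, 0.7, 0.2]
opening: 0.998
grasp_force: 0.0
```

Emit:
move_arm(
  series=[
    [[0,0,0,0,0],[0,0,0,0,0],[0,0,0,0,0],[0,0,0,0,0],[0,0,0,0,0],[0,0,0,0,0],[0,0,0,0,0],[0,0,0,0,0],[0,0,0,0,0],[0,0,0,0,0]],
  ],
)

```text
time_s: 28.37
eef_pos: [0.4658, -0.3494, 0.007]
eef_rot: [0.0, 0.669, 0.743, -0.0]
wrist_force: [-1.6, -0.9, 5.3]
opening: 0.298
grasp_force: 58.8
```

```bash
python3 - <<'E'
from h import *
go(.626,-.250,.06,6)
im,d,c,W=cloud("wrist"); cv2.imwrite("pics/w9.png",im)
E
```

```text
t 28.37 pos [ 0.4658 -0.3494  0.007 ] yaw_y 6.02 shift [ 82.  169.7 -53. ] turn 0.0 q6 -0.95 open 0.298 gf 58.8 wf [-1.6 -0.9  5.3]
```

View pics/w9.png

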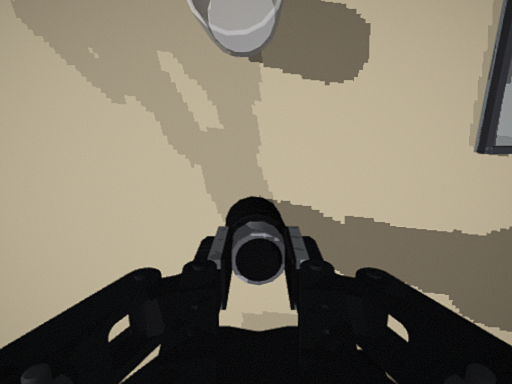

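It holds the barrel (0.298) and stands straight. Lift gently and check.

Emit:
move_arm(
  series=[
    [[0,0,0,-3,0],[0,0,0,-8,0],[0,0,0,-15,0],[0,0,0,-25,0],[0,0,0,-35,0],[0,0,0,-45,0],[0,0,0,-53,0],[0,0,0,-58,0],[0,0,0,-60,0],[0,0,0,-60,0]],
  ],
)

```text
time_s: 29.25
eef_pos: [0.4659, -0.3493, 0.0672]
eef_rot: [0.001, 0.669, 0.743, -0.0]
wrist_force: [0.0, 0.6, -0.8]
opening: 0.294
grasp_force: 58.9
```

```bash
python3 - <<'E'
from h import *
go(.6255,-.246,.066,6)
E
```

```text
t 29.25 pos [ 0.4659 -0.3493  0.0672] yaw_y 6.02 shift [ 86.  169.5   1.2] turn 0.0 q6 -0.95 open 0.294 gf 58.9 wf [ 0.   0.6 -0.8]
```

Emit:
move_arm(
  series=[
    [[0,6,15,0,0],[0,18,40,0,0],[0,32,67,0,0],[0,46,94,0,0],[0,60,121,0,0],[0,72,145,0,0],[0,82,162,0,0],[0,86,169,5,0],[0,86,169,15,0],[0,86,169,22,0]],
  ],
)

```text
time_s: 30.08
eef_pos: [0.6235, -0.2455, 0.0424]
eef_rot: [-0.001, 0.669, 0.743, -0.0]
wrist_force: [-0.9, 0.1, -0.5]
opening: 0.296
grasp_force: 59.0
```

Emit:
move_arm(
  series=[
    [[0,0,0,8,0],[0,0,0,8,0],[0,0,0,8,0],[0,0,0,8,0],[0,0,0,8,0],[0,0,0,8,0],[0,0,0,8,0],[0,0,0,8,0],[0,0,0,8,0],[0,0,0,8,0]],
  ],
)

```text
time_s: 30.92
eef_pos: [0.6248, -0.2457, 0.0366]
eef_rot: [0.0, 0.669, 0.743, 0.0]
wrist_force: [0.9, 0.1, -1.3]
opening: 0.294
grasp_force: 59.0
```

```bash
python3 - <<'E'
from h import *
go(.6255,-.246,.0105,6)
im,d,c,W=cloud("wrist"); cv2.imwrite("pics/w10.png",im)
E
```

```text
t 30.92 pos [ 0.6248 -0.2457  0.0366] yaw_y 6.02 shift [-0.3  0.7 26.1] turn 0.0 q6 -0.66 open 0.294 gf 59.0 wf [ 0.9  0.1 -1.3]
```

View pics/w10.png

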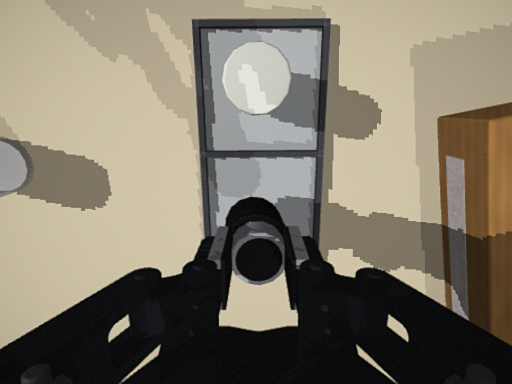

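The eyepiece is centred over the near bay, and the vial stands in the other one at (257,77). Lower, release and clear away.

Emit:
move_arm(
  series=[
    [[0,0,0,10,0],[0,0,0,19,0],[0,0,0,24,0],[0,0,0,26,0],[0,0,0,26,0],[0,0,0,26,0],[0.6,0,0,26,0],[0.6,0,0,26,0],[0.6,0,0,26,0],[0.6,0,0,26,0]],
  ],
)

```text
time_s: 31.8
eef_pos: [0.6246, -0.2456, 0.0101]
eef_rot: [-0.0, 0.669, 0.743, 0.0]
wrist_force: [0.2, 0.6, 0.1]
opening: 0.598
grasp_force: 0.0
```

Emit:
move_arm(
  series=[
    [[0.6,0,0,-15,0],[0.6,0,0,-50,0],[0.6,0,0,-90,0],[0.8,0,0,-125,0],[0.8,-20,-30,-150,0],[0.8,-40,-65,-160,0],[0.8,-60,-100,-170,0],[0.8,-75,-130,-180,0],[0.8,-85,-150,-180,0],[0.8,-85,-150,-180,0]],
  ],
)

```text
time_s: 32.63
eef_pos: [0.4817, -0.3492, 0.193]
eef_rot: [0.001, 0.671, 0.742, -0.001]
wrist_force: [-0.2, 0.5, -0.5]
opening: 0.799
grasp_force: 0.0
```

```bash
python3 - <<'E'
from h import *
print(ctrl.get_obs()["time_s"],ctrl.get_obs()["eef_pos"])
for n in("top","side"):
    im,d,c,W=cloud(n); np.savez(n+"2.npz",im=im,W=W)
    for nm,p,h in(("box",(.612,.184),.048),("jar",(.621,.264),.056),("long",(.603,.104),.08),("vial",(.618,-.17),.07),("short",(.626,-.25),.05),("beaker",(.443,-.238),.055),("dish",(.449,.246),.015)):
        m=(abs(W[...,2]-h-.003)<.009)&(np.hypot(W[...,0]-p[0],W[...,1]-p[1])<.037)
        if m.sum()>5: print(n,nm,m.sum(),np.median(W[m][:,2]).round(4),np.round(cv2.minAreaRect((W[m][:,:2]*1000).astype(np.float32))[0],1))
im=np.load("side2.npz")["im"]
a=cv2.resize(im[190:300,150:300],(750,550),interpolation=cv2.INTER_CUBIC)
b=cv2.resize(im[125:185,190:310],(600,300),interpolation=cv2.INTER_CUBIC)
cv2.imwrite("pics/f.png",np.vstack([cv2.resize(a,(400,293)),cv2.resize(b,(400,200))]))
E
```

```text
32.6333 [ 0.48165894 -0.34919806  0.1929546 ]
top box 282 0.0512 [610.3 183. ]
top jar 260 0.0594 [618.3 260.2]
top long 105 0.0836 [604.4 102. ]
top vial 117 0.0734 [ 614.3 -166.8]
top short 104 0.0542 [ 620.1 -249.9]
top beaker 52 0.0541 [ 443.8 -237.3]
top dish 384 0.0157 [448.3 245.2]
side box 258 0.0493 [611.  182.6]
side jar 261 0.0571 [618.3 261.7]
side long 81 0.0818 [605.7 100.7]
side vial 59 0.0714 [ 614.7 -168.9]
side short 45 0.052 [ 619.1 -251.4]
side beaker 39 0.0516 [ 444.1 -239.5]
side dish 404 0.0134 [450.  247.5]
```

View pics/f.png

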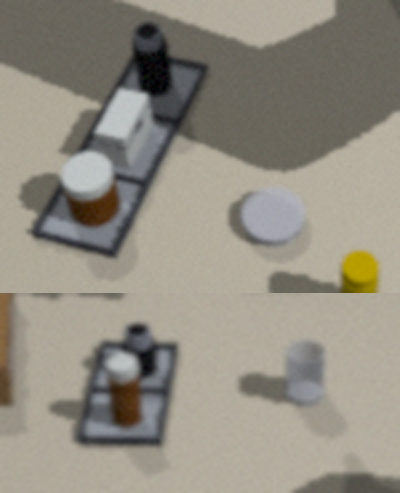

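All five stand upright at floor height, near the centres of their bays. The beaker and dish have not moved.

```bash
python3 -c "
from bench import order
print(order.hand_in())"
```

```text
the job is handed in; nothing more can be done
None
```

Both kits are made up and handed in at about 33 s: the slide box is in the middle bay of the three-bay tray with the jar and long eyepiece in its end bays, the vial and short eyepiece are in the two-bay tray, and all five stand upright. The beaker and dish measured unmoved at the end; I did not re-measure the hand lens, but the arm never went near it.

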